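# Close a board test jig evenly with its four clamping levers

### The arm

A 6-joint arm with a two-finger parallel gripper is mounted at the origin on the work surface. World frame = base frame: x ahead of the robot, y to its left, z up, the work surface at z = 0. Lengths are in m, angles in rad, forces in N, time in s.
With the tool pointing down it reaches from about 0.3 to 0.875 m from the base axis. Payload 6.4 kg.
Tool frame: the origin (TCP) lies at the very end of the fingers, on their centre line; the grasp point (between the pads) lies r.tcp_to_grasp behind it (r.tcp_to_grasp is the distance from the TCP to the grasp point, in m); z points along the fingers, y is the line along which they close (so a half turn about z gives the same grasp; the last joint's range is limited). The gripper opens to 85 mm and grips with 20 to 120 N. Pads are 22 mm wide; open, the fingers measure 114 mm over their backs; the gripper's body (76 mm by 85 mm) begins 54 mm behind the grasp point. The pads swing forward as they close: fully open they stand 13 mm farther back than shut.
Start: joints at [1.122, 0.181, 1.607, -0, 1.354, -0.206], TCP at [0.138, 0.558, 0.231] pointing down, gripper open.
Joint ranges: [-2.99, 2.99], [-0.89, 2.07], [0.3, 2.58], [-1.14, 4.28], [0, 2.63], [-3.12, 3.12]. Speed limits (rad/s): [2.57, 2.57, 3.01, 3.14, 3.14, 3.14].

### API

Orientations are given as a unit quaternion [w, x, y, z].
In Python, from plant import r, solver, optics, ticket, telemetry gives the robot as it stands. Calls block until the motion is done:
- r.goto(position, orientation): joint-space move of the TCP to a pose.
- r.move_l(position, speed=0.15, frame=None): straight line of the TCP; frame=None keeps the orientation; speed is the mean speed in m/s.
- r.move_j(angles): joint-space move.
- r.gripper_to(opening, newtons=None): finger opening in m; newtons is the grip in N (None keeps the last); returns when the fingers have stopped.
- r.hold(seconds).
- solver.ik(position, orientation): joint angles nearest the present ones, or None.
- optics.grab_frame(name): name is "scene" or "top"; returns the picture (480x640x3 uint8, blue, green, red); there is no depth.
- optics.camera_info(name): a dict with "fov_y" (degrees; the focal length in pixels is half the picture's height over the tangent of half this angle, whatever the lens; pixels are square), "cx", "cy" (the principal point, pixels), "R" (3x3) and "t" (3): a world point X has camera coordinates R X + t. Camera axes: x right, y down, z forward; pixel columns grow to the right and rows downward; lengths in m; the calibration is good to about 2 mm. A picture is of the moment at which its call begins. camera_info takes no time and is no camera call.
A pose or a line that the arm cannot do raises r.MotionError and nothing moves.
- ticket.sign_off(): hands the job in; it is judged then, once.
Readings, each from a call of its own:
- telemetry.get_clock(): time.
- telemetry.get_joint_positions(): joint angles.
- telemetry.get_joint_vel(): joint speeds.
- telemetry.get_effort(): joint torques, N m.
- telemetry.get_tool_pos(): TCP position.
- telemetry.get_eef_rot(): TCP orientation.
- telemetry.get_wrist_force(): force on the tool from outside, world axes, zero at the start.
- telemetry.get_torque(): the same for the moment, N m.
- telemetry.get_finger_gap(): finger opening in m.
- telemetry.get_grip_force(): force on a finger pad.
Only numpy, scipy, OpenCV 4.12 (cv2) and the standard library are available. Lean on these libraries where they do the work, as an engineer would, in place of code of your own. Each camera call takes 0.05 s, during which the arm holds its last target. There are 200 camera calls.

### The job

Close the board test jig: with its four clamping levers, tightened crosswise and a little at a time, draw the press plate down onto its stops so that it stays level all the way and never goes down skew. Stop turning each lever as soon as it has gone snug, without forcing it, and in the end see that all four are snug. Handle only the levers, do not push on the plate, and leave the other things on the bench alone.

Things in the scene. Friction and masses are not known exactly. Their poses are not given: they have to be found in the camera images.
- jig: board test jig, fixed: baseboard 230 x 300 x 12 mm under a chassis 204 x 184 mm, deck 52 mm above the bench. Origin: middle of the underside; z up, x along the 230 mm side. Four threaded studs at (+-56, +-50) mm. Hidden under the plate: spring probes (in all 4 N per mm of travel) and a hard stop round each stud; the stops' height, set by the spacer fitted for the board, is not known beforehand
- plate: loose aluminium press plate 150 x 138 x 8 mm, the blue board under test in its window, floating on the spring probes, the four studs passing through. Origin: middle of its underside, 68 mm above the bench at the start; z up. It has 3.0 to 4.6 mm to go down to the four stops, which lie level. Tilted by 1.2 degrees (one corner some 3 mm ahead) it bends probes
- lever1: Clamping lever on the stud at (+56, +50) mm of the jig, diagonal to lever3. All four alike. Origin: on the stud's axis at the underside of its collar (diameter 26 mm); z up, x towards the ball. Hub diameter 24, 25 mm high; a rod of diameter 9 slants up to a black ball of diameter 20 mm whose centre is 38 mm out along x and 34 mm above the origin. At the start it points 1.30 to 1.60 rad counterclockwise of straight away from the jig's centre
- lever2: Clamping lever on the stud at (+56, -50) mm of the jig, diagonal to lever4. As lever1. All levers: clockwise seen from above tightens; four-start thread, lead 12 mm (1.9 mm down per radian), no end stop; a lever stays where it is left. At the start the collars hang 0.1 to 0.7 mm above the plate's top
- lever3: Clamping lever on the stud at (-56, -50) mm of the jig, diagonal to lever1. As lever1. Feel of all levers, as push on the ball square to the lever while it turns: loose 1 to 2 N, drawing the plate down on the probes up to 4 N; once its corner is on the stop the push climbs by about 2.4 N per 0.1 rad. When the lever is stopped about half of the push stays
- lever4: Clamping lever on the stud at (-56, +50) mm of the jig, diagonal to lever2. As lever1. Snug, for all levers: a push of 7 to 10 N on the ball while it turns, 3.5 to 5.5 N still felt when stopped, the collar clamping with 20 to 40 N. Clamping under 14 N is loose; over 50 N (a push of some 13 N) is forced and crushes the board. Seating one corner can ease the others
- multimeter: digital multimeter, black box 190 x 92 x 36 mm lying on its back; a bystander. Origin: centre of its underside.
- cutters: wire cutters with two handles, 145 mm long, lying flat; a bystander. Origin: centre of its underside.
- breadboard: wooden board 165 x 70 mm carrying a white breadboard and a small controller board, 25 mm high; a bystander. Origin: centre of its underside.
- screwdriver: screwdriver 170 mm long, lying; a bystander. Origin: centre of its underside.
- speaker: round black loudspeaker capsule, diameter 56 mm, 14 mm high; a bystander. Origin: centre of its underside.
- probe_tub: open clear tub of spare probes, diameter 42 mm, 24 mm high, standing on the jig's baseboard; a bystander. Origin: centre of its underside.
- tweezers: plastic tweezers 120 mm long, 10 mm high, lying on the jig's baseboard; a bystander. Origin: centre of its underside.
Things that resemble listed ones, but are neither listed nor needed, are in the scene too. Leave any green look-alike of the plate alone.

How it is judged:
At the end, for the whole second after the job is handed in: Every lever's collar clamps the plate with more than 14 N and less than 50 N, and the plate lies still and level within 0.008 rad (0.5 degrees) on its stops (contact force between lever1 and plate between 14 and 50 N and contact force between lever2 and plate between 14 and 50 N and contact force between lever3 and plate between 14 and 50 N and contact force between lever4 and plate between 14 and 50 N and angle between the z axis of plate and the z axis of jig, either way round below 0.008 rad and linear speed of plate below 0.005 m/s); the robot touches nothing.
It fails at once if the press plate goes down skew, tilted by more than 0.021 rad (1.2 degrees) (angle between plate's own z axis and vertical above 0.021 rad).
It fails at once if a lever is forced: its collar presses the plate with more than 50 N (contact force between any of lever1, lever2, lever3, lever4 and plate above 50 N).
It fails at once if the robot presses on the plate with more than 8 N (contact force between any of the fingers, the arm and plate above 8 N).
It fails at once if a bystander is moved by more than 15 mm (distance of any of multimeter, cutters, breadboard, screwdriver, speaker, probe_tub, tweezers from where it was at the start of the episode above 0.015 m).
It also fails if it takes over 72 s, if anything falls off the work surface, if the arm or the gripper's body presses on something with over 40 N, if the wrist force passes 120 N, or if a joint passes its speed limit or range.

## Working session

There is one attempt and no reset: what is moved stays moved. The work goes in short steps, each a Python script; the robot and the scene stay as the last script left them, time stands still between calls to the robot, and variables do not carry over. Pictures are saved under pics/ and viewed, at most 10 in all, crops included, and the job is handed in when it is done.

```bash
ls; mkdir -p pics
python3 - <<'E'
from plant import r, solver, optics, ticket, telemetry
import cv2
for n in("scene","top"):
    cv2.imwrite(f"pics/{n}0.png",optics.grab_frame(n)); print(n,optics.camera_info(n))
print(telemetry.get_clock(),r.tcp_to_grasp,telemetry.get_eef_rot(),telemetry.get_wrist_force(),telemetry.get_finger_gap())
E
```

```text
pics
scene {'fov_y': 57.04857311169244, 'cx': 316.2913691969761, 'cy': 242.70801593410465, 'R': array([[ 0.14381033,  0.98956744,  0.00865311],
       [ 0.72804643, -0.09987388, -0.67821354],
       [-0.67027382,  0.10383398, -0.73481393]]), 't': array([-0.10645074, -0.32742173,  1.34076481])}
top {'fov_y': 42.967753650630385, 'cx': 315.0668703429421, 'cy': 236.5277735934615, 'R': array([[-0.00402512, -0.99978018,  0.02057649],
       [-0.99741396,  0.00253735, -0.07182581],
       [ 0.07175781, -0.02081238, -0.99720492]]), 't': array([0.01338587, 0.49999979, 1.47625523])}
0.1 0.0187 [-2.66065606e-04  1.21126272e-01  9.92636778e-01 -7.63236270e-04] [-0.07025353 -0.25212373 -0.18774818] 0.08556189849829632
```

View pics/top0.png

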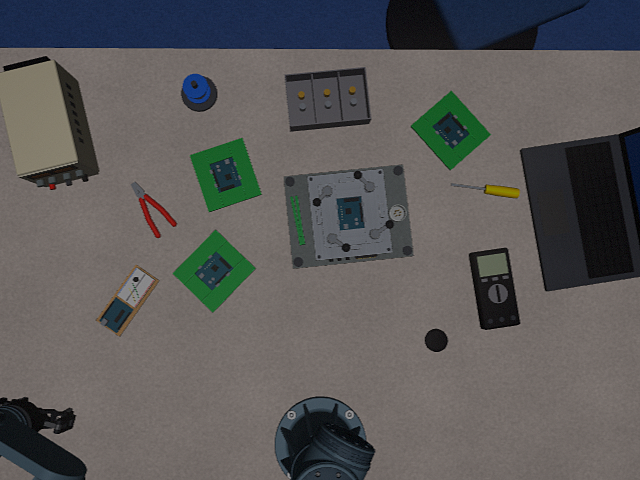

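View pics/scene0.png

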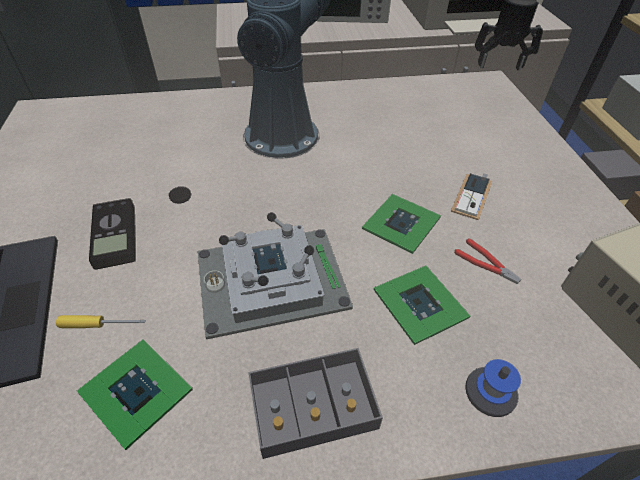

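The top view shows the jig (grey base) at about (349,217), with four grey hubs and black balls. Its look-alikes are the green plates at (226,175), (214,270) and (450,130). Next I'll take close crops of the jig.

Run:
```python
import cv2
a=cv2.imread("pics/top0.png")[155:275,275:425]; cv2.imwrite("pics/c1.png",cv2.resize(a,None,fx=5,fy=5,interpolation=cv2.INTER_CUBIC))
a=cv2.imread("pics/scene0.png")[205:340,190:360]; cv2.imwrite("pics/c2.png",cv2.resize(a,None,fx=4.4,fy=4.4,interpolation=cv2.INTER_CUBIC))
```

```text
(no output)
```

View pics/c1.png

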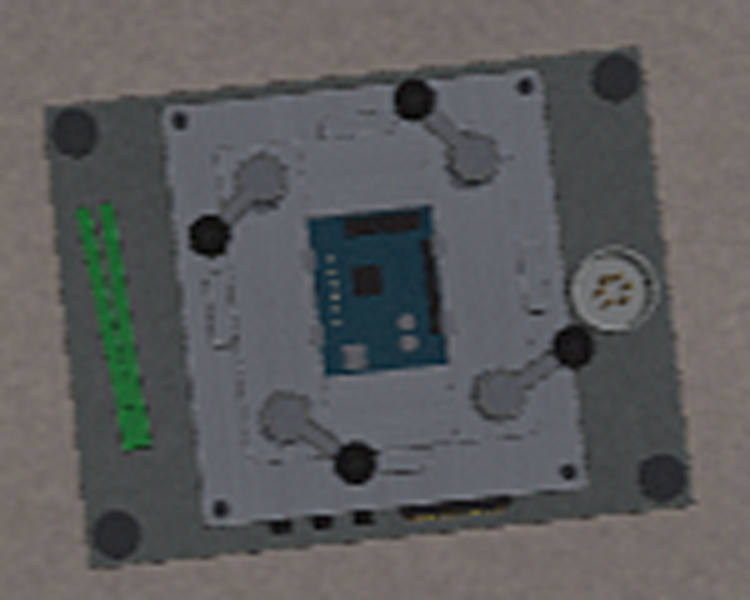

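View pics/c2.png

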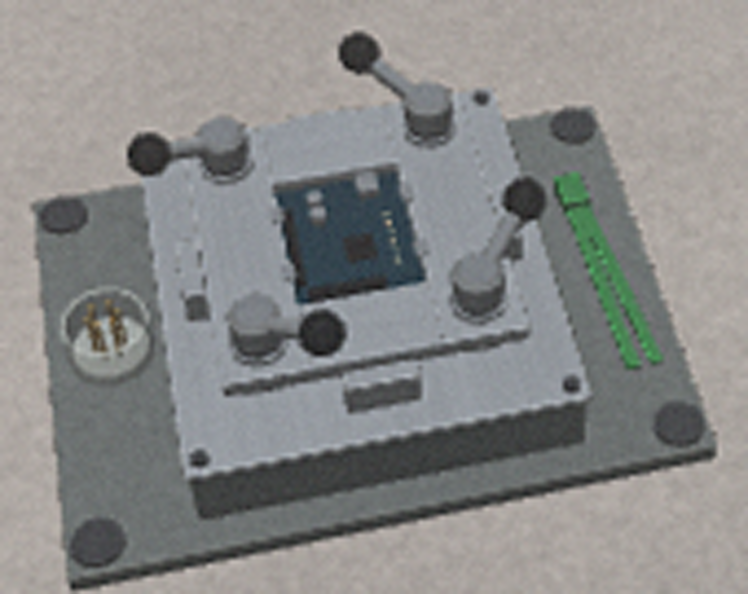

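The crops confirm the jig and its blue-board plate. Hub tops in the top crop are at (471,158), (260,181), (287,417) and (499,393), with the balls counterclockwise of outward, as described. Next I'll fit the jig pose from the top view and cross-check it in the scene view.

```bash
cat > fit.py <<'E'
import numpy as np
from plant import optics
from scipy.optimize import least_squares
def K(n):
    c=optics.camera_info(n); return 240/np.tan(np.radians(c["fov_y"]/2)),np.array([c["cx"],c["cy"]]),c["R"],c["t"]
def proj(n,X):
    f,c,R,t=K(n); q=np.atleast_2d(X)@R.T+t; return f*q[:,:2]/q[:,2:]+c
def ray(n,uv,z):
    f,c,R,t=K(n); d=np.c_[(np.atleast_2d(uv)-c)/f,np.ones(len(np.atleast_2d(uv)))]@R; o=-R.T@t
    return o+d*((z-o[2])/d[:,2])[:,None]
T=lambda p:np.array(p)/5+[275,155]; S=lambda p:np.array(p)/4.4+[190,205]
hub=ray("top",T([(471,158),(260,181),(287,417),(499,393)]),.1014)   # A B C D
ball=ray("top",T([(414,99),(210,235),(355,463),(573,346)]),.1104)
if __name__=="__main__":
    hs=ray("scene",S([(255,314),(479,274),(430,100),(223,138)]),.1014)
    bs=ray("scene",S([(322,333),(524,199),(359,53),(149,154)]),.1104)
    print("hub\n",hub.round(4),"\nscene\n",hs.round(4),"\nball\n",ball.round(4),"\n",bs.round(4))
    J=np.array([(56,-50),(56,50),(-56,50),(-56,-50)])/1e3
    rot=lambda a:np.array([[np.cos(a),-np.sin(a)],[np.sin(a),np.cos(a)]])
    for nm,h,b in(("top",hub,ball),("scene",hs,bs)):
        s=least_squares(lambda p:(J@rot(p[2]).T+p[:2]-h[:,:2]).ravel(),[.5,-.07,0])
        C=J@rot(s.x[2]).T+s.x[:2]; d=b[:,:2]-C
        out=np.arctan2(*(C-s.x[:2]).T[::-1]); an=np.arctan2(d[:,1],d[:,0])
        print(nm,s.x.round(4),"res mm",(s.fun*1e3).round(1),"\nR",np.hypot(*d.T).round(4),"ccw",np.angle(np.exp(1j*(an-out))).round(3),"abs",an.round(3)); print(C.round(4).tolist())
E
python3 fit.py
```

```text
hub
 [[ 0.6104 -0.1132  0.1014]
 [ 0.5997 -0.0147  0.1014]
 [ 0.4896 -0.0266  0.1014]
 [ 0.5005 -0.125   0.1014]] 
scene
 [[ 0.6165 -0.1145  0.1014]
 [ 0.6075 -0.0158  0.1014]
 [ 0.4972 -0.0264  0.1014]
 [ 0.509  -0.1251  0.1014]] 
ball
 [[ 0.6366 -0.086   0.1104]
 [ 0.5733  0.0089  0.1104]
 [ 0.4677 -0.0573  0.1104]
 [ 0.5215 -0.1584  0.1104]] 
 [[ 0.638  -0.0861  0.1104]
 [ 0.5742  0.0087  0.1104]
 [ 0.4697 -0.0577  0.1104]
 [ 0.5233 -0.1582  0.1104]]
top [ 0.55   -0.0699  0.1084] res mm [ 0.7 -0.4  0.6  0.6 -0.6  0.4 -0.7 -0.6] 
R [0.0375 0.0355 0.0376 0.0393] ccw [1.445 1.599 1.591 1.318] abs [ 0.824  2.436 -2.171 -0.986]
[[0.6111, -0.1135], [0.6003, -0.0141], [0.489, -0.0262], [0.4998, -0.1256]]
scene [ 0.5576 -0.0704  0.1007] res mm [ 1.8 -0.1  0.7  0.7 -0.4  0.1 -2.1 -0.7] 
R [0.0345 0.0415 0.0415 0.0363] ccw [1.594 1.702 1.486 1.211] abs [ 0.966  2.531 -2.284 -1.101]
[[0.6183, -0.1146], [0.6083, -0.0151], [0.4968, -0.0263], [0.5069, -0.1258]]
```

```bash
cat > jig.py <<'E'
import numpy as np, json, os
from scipy.spatial.transform import Rotation as Ro
from plant import r, solver, optics, ticket, telemetry as tm
G=.034; ZD=.094; ZU=.138; RB=.038
C={k:np.array(v)+[.0007,0] for k,v in zip("ABCD",[[0.6111,-0.1135],[0.6003,-0.0141],[0.489,-0.0262],[0.4998,-0.1256]])}
S=json.load(open("s.json")) if os.path.exists("s.json") else dict(zip("ABCD",[.83,2.44,-2.19,-1.0]))
S0=dict(zip("ABCD",[.83,2.44,-2.19,-1.0]))
def quat(th,br):
    y=br*np.array([-np.sin(th),np.cos(th),0]); z=np.array([0,0,-1.])
    q=Ro.from_matrix(np.c_[np.cross(y,z),y,z]).as_quat(); return q[[3,0,1,2]]
tcw=lambda th:np.array([np.sin(th),-np.cos(th),0])
def pos(L,th,off,z): return np.r_[C[L]+RB*np.array([np.cos(th),np.sin(th)]),z]+tcw(th)*off
def push(f0,th): return float(-(np.array(tm.get_wrist_force())-f0)@tcw(th))
def visit(L,dth,step=.3,speed=.04,lim=4.0,hold=0.):
    """straddle ball of lever L, turn it clockwise up to dth, stop when the residual push reaches lim"""
    th=S[L]; best=None
    for br in(1,-1):
        q=[solver.ik(pos(L,a,0,ZU),quat(a,br)) for a in(th,th-dth)]
        if all(x is not None for x in q):
            m=max(abs(x[5]) for x in q)+.3*abs(q[0][5]-tm.get_joint_positions()[5])+5*(abs(q[0][5]-q[1][5])>dth+.8)
            if best is None or m<best[0]: best=(m,br)
    br=best[1]; t0=tm.get_clock()
    r.goto(pos(L,th,0,ZU),quat(th,br)); t1=tm.get_clock()
    f0=np.array(tm.get_wrist_force())
    r.move_l(pos(L,th,0,ZD),speed=.15); t2=tm.get_clock()
    off=G/2-.010; log=[]; a=th
    r.move_l(pos(L,th,off-.0015,ZD),speed=.05); log.append(round(push(f0,th),2)); t3=tm.get_clock()
    while a>th-dth+1e-6:
        a=max(a-step,th-dth)
        r.move_l(pos(L,a,off,ZD),speed=speed,frame=quat(a,br))
        if hold: r.hold(hold)
        p=push(f0,a); log.append(round(p,2))
        if p>=lim: break
    S[L]=a; json.dump(S,open("s.json","w")); t4=tm.get_clock()
    r.move_l(pos(L,a,.001,ZD),speed=.06,frame=quat(a,br))
    r.move_l(pos(L,a,.001,ZU),speed=.2); t5=tm.get_clock()
    print(L,"turned",round(S0[L]-a,3),"push",log,"dt",np.diff([t0,t1,t2,t3,t4,t5]).round(2),"t",round(t5,2),"j6",round(tm.get_joint_positions()[5],2))
    return p
E
python3 - <<'E'
from jig import *
r.gripper_to(G); print(tm.get_clock(),tm.get_finger_gap())
visit("A",.7,step=.175)
import cv2; cv2.imwrite("pics/top1.png",cv2.resize(optics.grab_frame("top")[155:275,275:425],None,fx=5,fy=5))
E
```

```text
0.65 0.03384300140940824
A turned 0.7 push [-0.9, 0.15, 0.72, -0.23, 0.07] dt [2.88 0.44 0.26 1.33 0.62] t 6.18 j6 1.09
```

View pics/top1.png

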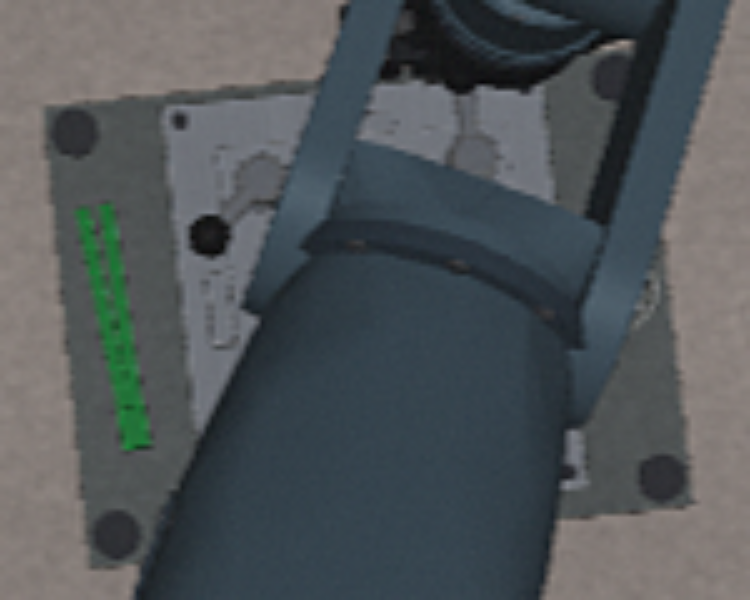

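Lever A turned as commanded (its rod now points straight up in the crop, at about (465,110)). The loose push reads near zero, with about 0.5 N of noise. I'll trim the timing and go on crosswise.

```bash
sed -i 's/ZU=.138/ZU=.130/; s/speed=.15); t2/speed=.2); t2/; s/,ZD),speed=.05); log/,ZD),speed=.08); log/; s/ZD),speed=.06,frame/ZD),speed=.1,frame/' jig.py
python3 - <<'E'
from jig import *
for L in "CBD": visit(L,.85,step=.29,speed=.055)
E
```

```text
C turned 0.85 push [-1.8, -0.14, -0.28, -0.73] dt [0.83 0.33 0.25 1.3  0.58] t 9.53 j6 1.14
B turned 0.85 push [0.24, 0.82, 0.35, 0.97] dt [1.9  0.33 0.25 1.3  0.58] t 13.89 j6 -0.18
D turned 0.85 push [-0.1, 0.33, 0.79, 0.15] dt [0.88 0.33 0.25 1.3  0.58] t 17.23 j6 -0.27
```

```bash
sed -i 's/    f0=np.array/    if hold: r.hold(.1)\n    f0=np.array/' jig.py
python3 - <<'E'
from jig import *
for L,t in zip("ACBD",(1.55,1.6,1.6,1.6)): visit(L,t-(S0[L]-S[L]),step=.43,speed=.055,hold=.06,lim=5)
E
```

```text
A turned 1.55 push [0.88, 0.45, -0.01] dt [1.23 0.43 0.25 1.27 0.58] t 21.0 j6 1.9
C turned 1.6 push [0.21, -0.31, 0.19] dt [0.88 0.43 0.25 1.17 0.58] t 24.31 j6 1.95
B turned 1.6 push [0.31, 0.53, -0.4] dt [1.85 0.43 0.25 1.17 0.58] t 28.59 j6 0.56
D turned 1.6 push [-0.93, -0.05, 0.29] dt [0.89 0.43 0.25 1.17 0.58] t 31.92 j6 0.49
```

The residual is lower than I expected, so I'll check the lever angles with a scene crop.

Run:
```python
from jig import *
import cv2; a=optics.grab_frame("scene"); cv2.imwrite("pics/sc2.png",cv2.resize(a[205:340,190:360],None,fx=4.4,fy=4.4,interpolation=cv2.INTER_CUBIC))
print(S,[np.array(tm.get_wrist_force()).round(2) for _ in range(3)])
from fit import proj
for L in "ABCD": print(L,((proj("scene",pos(L,S[L],0,.107))-[190,205])*4.4).round())
```

```text
{'A': -0.72, 'B': 0.8399999999999999, 'C': -3.79, 'D': -2.6} [array([-0.04,  0.37, -1.05]), array([-0.04,  0.37, -1.05]), array([-0.04,  0.37, -1.05])]
A [[198. 356.]]
B [[552. 292.]]
C [[469.  33.]]
D [[177.  73.]]
```

View pics/sc2.png

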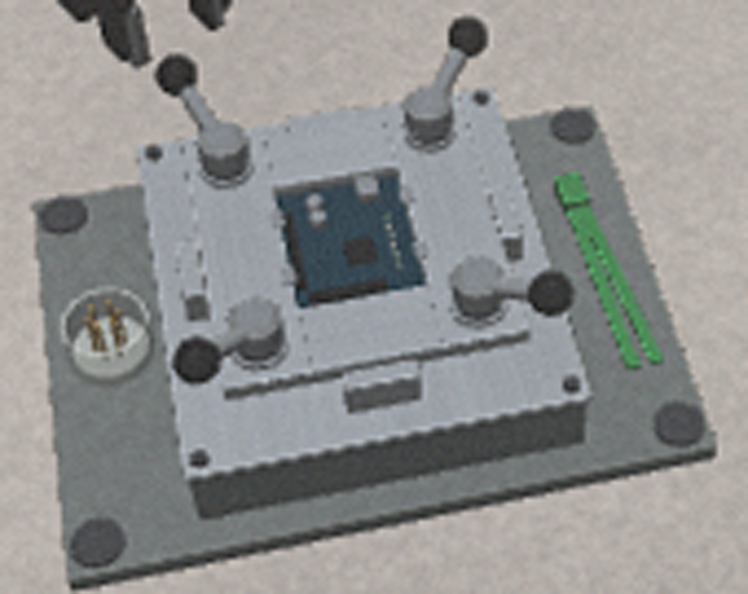

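Levers sit where commanded: balls at (198,358), (550,292), (467,36) and (177,74) against predictions of (198,356), (552,292), (469,33) and (177,73). The plate looks level. Now the feeling rounds, with adaptive steps.

```bash
sed -i 's/        a=max(a-step,th-dth)/        st=float(np.clip((4.3-max(p,.5))\/12,.05,.28)) if step is None else step; a=max(a-st,th-dth)/; s/log=\[\]; a=th/log=[]; a=th; p=0.5/' jig.py
python3 - <<'E'
from jig import *
for L in "DB": visit(L,.7,step=None,speed=.055,hold=.06,lim=3.6)
E
```

```text
D turned 2.16 push [-0.72, -0.11, 3.92] dt [0.25 0.43 0.25 0.98 0.58] t 34.47 j6 1.08
B turned 2.3 push [-0.0, -0.64, 0.11, 2.57] dt [0.87 0.43 0.25 1.33 0.58] t 37.93 j6 1.23
```

Run:
```python
from jig import *
for L in "AC": visit(L,.8,step=None,speed=.055,hold=.06,lim=3.6)
```

```text
A turned 2.35 push [-1.13, -0.97, 0.01, 3.47] dt [2.12 0.43 0.25 1.43 0.58] t 42.75 j6 -0.48
C turned 2.4 push [0.35, 0.89, 0.5, 3.77] dt [0.86 0.43 0.25 1.43 0.58] t 46.31 j6 -0.34
```

Run:
```python
from jig import *
visit("A",.3,step=.035,speed=.04,hold=.08,lim=4.0)
visit("B",.3,step=.04,speed=.04,hold=.08,lim=4.0)
```

```text
A turned 2.42 push [0.31, 3.74, 5.31] dt [0.84 0.43 0.25 0.67 0.58] t 49.08 j6 -0.41
B turned 2.38 push [0.38, 1.67, 4.93] dt [1.46 0.43 0.25 0.67 0.58] t 52.48 j6 1.31
```

Run:
```python
from jig import *
visit("D",.3,step=.03,speed=.04,hold=.08,lim=4.0)
visit("C",.3,step=.03,speed=.04,hold=.08,lim=4.0)
```

```text
D turned 2.22 push [-0.17, 3.26, 5.38] dt [0.85 0.43 0.25 0.67 0.58] t 55.26 j6 1.14
C turned 2.43 push [0.82, 4.4] dt [1.33 0.43 0.25 0.33 0.58] t 58.19 j6 -0.31
```

Run:
```python
from jig import *
p=np.array(tm.get_tool_pos()); r.move_l(p+[0,0,.06],speed=.15); r.hold(.3)
print(tm.get_clock(),tm.get_wrist_force()); print(ticket.sign_off())
```

```text
59.05 [-0.26414901 -0.86978265  0.40616247]
the job is handed in; nothing more can be done
None
```

I tightened all four levers crosswise and handed the job in at 59 s. The last push still felt on each was 4.4–5.4 N, inside the 3.5–5.5 N snug range. I did not re-check A and B after the final touches on D and C, and the verdict was not shown to me.

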